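# Set out tensile specimens on the sloping rack

## Task

Get the sloping specimen rack ready for the test run: first swing its folded ledge out across the bottom of the slope until it clicks home against its stop. Then lay every whole dog-bone specimen flat on the slope, side by side and pointing straight up it, each with its lower end resting against the ledge, and clear the broken halves into the blue scrap bin. Leave the other things on the bench where they are.

Things in the scene. Friction and masses are not known exactly. Their poses are not given: they have to be found in the camera images.
- plate: sloping top plate of the rack, bright steel, 30 degrees, falling towards the robot; fixed, but placed and turned anew each time. Origin: on its face, mid-width, on the line the extended ledge's upper side reaches, 46 mm above the table. x up the slope, y left along the ledge line, z square out of the face. Face: x -25 to 210, y -150 to 150 mm. Parts may slide down it or stick where put
- ledge (a joint): aluminium ledge bar 14 mm wide, top 18 mm off the face, turns about plate z at plate x -7, y 142 mm. 0: points up the slope along the left edge (tip 277 mm from hinge); swings over the face clockwise (from above) to a hard stop at 1.571: lies along the bottom, upper side at plate x 0. Starts at 0 to 0.5. Stiff (2-3 N at the knob), stays put; a detent at 1.3-1.4 takes up to about 4 N at the knob, then holds it
- ledge_knob (a point): middle of the black upright round post that stands on the ledge bar, 150 mm from the hinge: 18 mm across, 40 mm tall, standing square to the plate (from 18 to 58 mm above its face); this point is half-way up it
- bin: blue open-topped scrap bin, 150 mm (its x) by 130 mm (its y), 60 mm high, walls and floor 4-5 mm; fixed to the table. Origin: centre of its underside
- whole0_mid (a point): whole flat tensile specimen (dog-bone), aluminium, 160 mm long (its x), 14 mm thick, with two heads 32 mm wide and 42 mm long and a waist 20 mm wide, 76 mm long between, 0.1-0.2 kg; lies flat on the table at the left, roughly crosswise. Point: its centre, half-way through the thickness; z square to the flat face. May be absent
- whole1_mid (a point): whole flat tensile specimen (dog-bone), aluminium, 160 mm long (its x), 14 mm thick, with two heads 32 mm wide and 42 mm long and a waist 20 mm wide, 76 mm long between, 0.1-0.2 kg; lies flat on the table at the left, roughly crosswise. Point: its centre, half-way through the thickness; z square to the flat face. May be absent
- whole2_mid (a point): whole flat tensile specimen (dog-bone), aluminium, 160 mm long (its x), 14 mm thick, with two heads 32 mm wide and 42 mm long and a waist 20 mm wide, 76 mm long between, 0.1-0.2 kg; lies flat on the table at the left, roughly crosswise. Point: its centre, half-way through the thickness; z square to the flat face. May be absent
- whole3_mid (a point): whole flat tensile specimen (dog-bone), aluminium, 160 mm long (its x), 14 mm thick, with two heads 32 mm wide and 42 mm long and a waist 20 mm wide, 76 mm long between, 0.1-0.2 kg; lies flat on the table at the left, roughly crosswise. Point: its centre, half-way through the thickness; z square to the flat face. May be absent
- half0_head (a point): broken half of such a specimen, 80 mm long, 14 mm thick: one head 32 mm wide and 42 mm long, and a 38 mm stump of the 20 mm waist; lies flat on the table at the right. Point: centre of the head, half-way through the thickness; the stump points along its -x, its end 59 mm from this point
- half1_head (a point): broken half of such a specimen, 80 mm long, 14 mm thick: one head 32 mm wide and 42 mm long, and a 38 mm stump of the 20 mm waist; lies flat on the table at the right. Point: centre of the head, half-way through the thickness; the stump points along its -x, its end 59 mm from this point
- driver: bystander, leave alone: a screwdriver lying in front of the rack
- spanner: bystander, leave alone: a spanner
- tape: bystander, leave alone: a roll of tape, 76 mm across, 25 mm high
- mug: bystander, leave alone: a white mug, 90 mm high
- oil: bystander, leave alone: a bottle, 150 mm high
- block: bystander, leave alone: a round steel hardness block, 64 mm across, 16 mm high
- caliper: bystander, leave alone: a caliper lying flat

How it is judged:
By the outcome, as a careful person would: the job done as asked, in the order asked, and still so for the second after the job is handed in, with the robot touching nothing.
Of whole0, whole1, whole2, whole3 only 3 to 4 are there at a start; the rules pass over those that are not, and their reading is None.
At some moment in a run one of whole0, whole1, whole2, whole3, half0, half1 may be knocked a few centimetres aside while the robot is not near it.
Once in a run the grip may slacken for a moment while it holds something.
It also fails if it takes over 210 s, if anything falls off the work surface, if the arm or the gripper's body presses on something with over 40 N, if the wrist force passes 120 N, or if a joint passes its speed limit or range.

## Robot

A 6-joint arm with a two-finger parallel gripper is mounted at the origin on the work surface. World frame = base frame: x ahead of the robot, y to its left, z up, the work surface at z = 0. Lengths are in m, angles in rad, forces in N, time in s.
With the tool pointing down it reaches from about 0.325 to 0.775 m from the base axis. Payload 5.5 kg.
Tool frame: the origin (TCP) lies midway between the tips of the shut fingers; the grasp point (between the pads) lies 19 mm behind it; z points along the fingers, y is the line along which they close (so a half turn about z gives the same grasp; the last joint's range is limited). The gripper opens to 88 mm and grips with 3 to 60 N. Pads are 20 mm wide; open, the fingers measure 115 mm over their backs; the gripper's body (75 mm by 178 mm) begins 61 mm behind the grasp point.
Start: joints at [-1.299, 0.091, 1.231, -0, 1.82, -0.057], TCP at [0.194, -0.568, 0.223] pointing down, gripper open.
Joint ranges: [-2.87, 2.87], [-0.86, 2.18], [0.17, 2.46], [-1.51, 4.65], [0.06, 2.69], [-2.65, 2.65]. Speed limits (rad/s): [2.57, 2.57, 3.01, 3.14, 3.14, 3.14].

## Interface

Orientations are given as a rotation vector (axis times angle).
In Python, from rig import manip gives the robot as it stands. The module is installed in compiled form; this text tells all that it offers.
- The arm moves only by the tool step_arm, never from a script. Its arguments are lists of equal length, an entry for each row: "travel": the shift along the tool's x, y, z in cm, a list of three; "twist": the turn, a rotation vector about the tool's x, y, z in degrees, a list of three; "fingers": the gripper's target within -1 to 1 (fully open at 1, half-way at 0, shut at -1). A call has 1 to 8 rows; each row is the pose to reach, as a shift and turn from the pose commanded when the call began, along the tool's axes at that moment; what a row does not reach only later rows make up. A row lasts 1/10 s, in which the tool goes at most 50 mm and 8.59 degrees, less where a joint would pass 70% of its speed; a pose out of reach is approached as far as the arm can. A call with a gripper value outside its range is refused whole. The fingers move at their own pace and stop on an object; the grip force is fixed at half the most. Time passes only in rows, so rows that repeat a pose let the fingers close. It gives the time, the measured TCP pose, the force, the opening and the grip force at its end, in the units of the state.
- manip.get_state(): the state, without advancing time (a new reading comes with each control period).
- manip.get_image(name): name is "scene" or "top" or "wrist"; returns a dict with "color" (420x560x3 uint8, blue, green, red), "mtx" (3x3 intrinsics, pixels), "R" (3x3) and "t" (3): a world point X has camera coordinates R X + t; the wrist camera has in their place "T_tool_cam" (4x4, takes a point from camera to tool coordinates, whose origin is the TCP and whose axes are the flange's). Camera axes: x right, y down, z forward; pixel columns grow to the right and rows downward; lengths in m; the calibration is good to about 2 mm. A picture is of the moment at which its call begins: read the wrist's pose just before it. There is no depth.
- manip.sign_off(): hands the job in; it is judged then, once.
The state is a dict: "time": time; "q": joint angles; "joint_velocities": joint speeds; "joint_torque": joint torques, N m; "tool_pos": TCP position; "ee_rot": TCP orientation; "contact_force": force on the tool from outside, world axes, zero at the start; "moment": the same for the moment, N m; "width": opening from 0.0 (shut) to 1.0 (fully open); "grip_force": force on a finger pad.
Only numpy, scipy, OpenCV 4.12 (cv2) and the standard library are available. Lean on these libraries where they do the work, as an engineer would, in place of code of your own. Each camera call takes 0.05 s, during which the arm holds its last target. There are 200 camera calls.

## Working session

There is one attempt and no reset: what is moved stays moved. The work goes in short steps, Python scripts to look and compute and a tool call to move; the robot and the scene stay as the last step left them, time stands still between calls to the robot, and variables do not carry over. Pictures are saved under pics/ and viewed, at most 14 in all, crops included, and the job is handed in when it is done.

Besides the shell and the picture viewer there is one more tool, called by a JSON object that holds its "method" and its "body", one argument or row to a line. step_arm: Moves the arm, as the interface text tells. Its arguments: {"type":"object","properties":{"travel":{"type":"array","items":{"type":"array","items":{"type":"number"}}},"twist":{"type":"array","items":{"type":"array","items":{"type":"number"}}},"fingers":{"type":"array","items":{"type":"number"}}},"required":["travel","twist","fingers"]}

```bash
mkdir -p pics; python3 - <<'E'
from rig import manip
import cv2,pickle
for n in("top","scene"):
    im=manip.get_image(n); cv2.imwrite(f"pics/{n}0.png",im["color"]); pickle.dump(im,open(n+".pkl","wb"))
    print(n,im["mtx"],im["R"],im["t"])
print(manip.get_state())
E
```

```text
top [[384.83456352   0.         274.9864729 ]
 [  0.         384.83456352 211.79272786]
 [  0.           0.           1.        ]] [[-0.01568743 -0.99936705 -0.03192826]
 [-0.99833915  0.01742564 -0.05491172]
 [ 0.05543333  0.03101381 -0.99798061]] [-0.0011371   0.49690822  1.00362185]
scene [[493.11558909   0.         275.39339112]
 [  0.         493.11558909 209.76226785]
 [  0.           0.           1.        ]] [[-0.88547736  0.46458769 -0.00938719]
 [ 0.39952593  0.75084665 -0.52593568]
 [-0.2372949  -0.46945457 -0.85047254]] [ 0.45995374 -0.12366702  1.60434734]
{'time': 0.1, 'q': array([-1.29870388e+00,  9.18198395e-02,  1.23172036e+00,  2.83196244e-05,
        1.81977505e+00, -5.67063152e-02]), 'joint_velocities': array([ 0.00012042, -0.00183315, -0.00367356, -0.00078698, -0.00095781,
       -0.00045314]), 'joint_torque': array([ 2.46726755e-03, -4.47860956e+01, -4.07567453e+01,  6.99414429e-02,
        2.84760405e-02, -1.36825252e-04]), 'tool_pos': array([ 0.19368242, -0.56762349,  0.22162369]), 'ee_rot': array([-3.09753979e+00, -5.13882547e-01,  2.47830602e-04]), 'contact_force': array([-0.37378432,  0.51736868, -0.08206185]), 'moment': array([-0.04694237, -0.03459258, -0.02695043]), 'grip_force': 0.0, 'width': 1.0022168447568178}
```

View pics/top0.png

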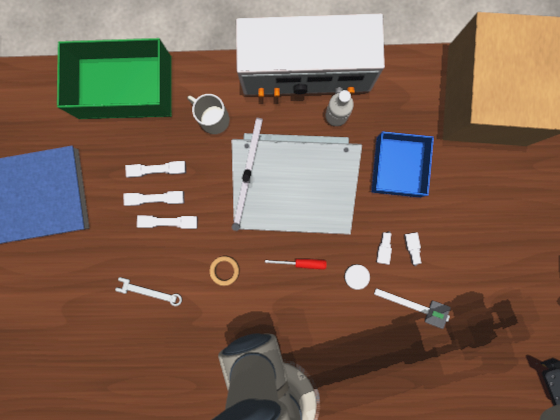

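View pics/scene0.png

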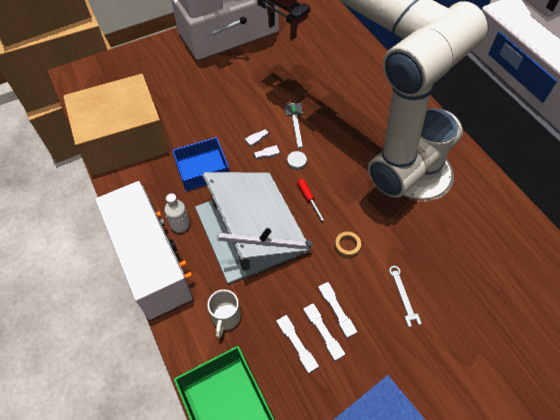

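The top view shows three whole specimens at about (155,169), (153,198) and (166,222). The halves are at (385,248) and (413,248), the bin at (404,164), the plate corners at (232,140)-(352,233), and the knob at (247,175). I'll enlarge that area.

```bash
python3 - <<'E'
import pickle,cv2
im=pickle.load(open("top.pkl","rb"))["color"]
c=im[150:240,115:205]; d=im[110:240,220:365]; e=im[125:270,365:440]
cv2.imwrite("pics/cr1.png",cv2.resize(d,None,fx=4.5,fy=4.5,interpolation=cv2.INTER_CUBIC))
a=cv2.resize(c,None,fx=4,fy=4,interpolation=cv2.INTER_CUBIC);b=cv2.resize(e,None,fx=4,fy=4,interpolation=cv2.INTER_CUBIC)
a=cv2.copyMakeBorder(a,0,b.shape[0]-a.shape[0],0,0,cv2.BORDER_CONSTANT)
cv2.imwrite("pics/cr2.png",cv2.hconcat([a,b]))
E
```

```text
(no output)
```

View pics/cr1.png

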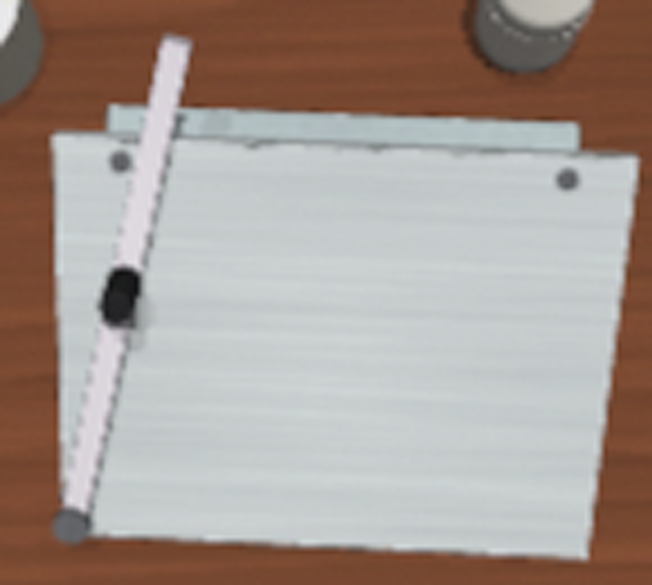

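View pics/cr2.png

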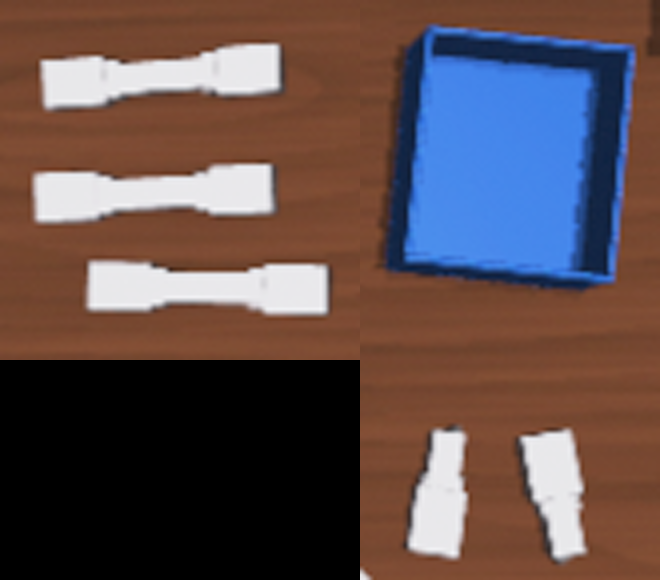

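The enlarged crop puts the plate corners at TL (52,135), TR (638,157) and BR (588,558). The hinge is at (71,525), the ledge tip at (176,38), and the knob top near (124,278). The three wholes and two halves are clearly visible. The bin rim corners are (430,27), (634,46), (613,282) and (388,270).

```bash
cat > h.py <<'E'
import numpy as np,cv2,pickle
from scipy.optimize import least_squares
from scipy.spatial.transform import Rotation as Ro
def proj(im,X):
    c=np.atleast_2d(X)@im["R"].T+im["t"]; p=c@im["mtx"].T; return p[:,:2]/p[:,2:]
def ray(im,uv,z,):
    d=im["R"].T@np.linalg.solve(im["mtx"],[uv[0],uv[1],1]); o=-im["R"].T@im["t"]
    return o+d*(z-o[2])/d[2]
def plate(p):
    x,y,a=p
    R=Ro.from_euler("z",a).as_matrix()@Ro.from_euler("y",-30,degrees=True).as_matrix()
    return R,np.array([x,y,.046])
def pp(p,X): R,o=plate(p); return np.atleast_2d(X)@R.T+o
def blobs(im,box,thr=190):
    x0,y0,x1,y1=box; m=(im["color"][y0:y1,x0:x1].min(2)>thr).astype(np.uint8)
    n,l,s,c=cv2.connectedComponentsWithStats(m); out=[]
    for i in range(1,n):
        if s[i,4]<100: continue
        v,u=np.where(l==i); P=np.array([ray(im,(a+x0,b+y0),.014) for a,b in zip(u,v)])
        m0=P[:,:2].mean(0); w,V=np.linalg.eigh(np.cov(P[:,:2].T)); d=V[:,1]
        t=(P[:,:2]-m0)@d; out.append((s[i,4],m0,np.degrees(np.arctan2(d[1],d[0])),t.min(),t.max(),(t**3).mean()))
    return out
E
python3 - <<'E'
from h import *
im=pickle.load(open("top.pkl","rb"))
c=lambda u,v:np.array([220+u/4.5,110+v/4.5])
uv=np.array([c(52,135),c(638,157),c(588,558),c(71,525)])
X=np.array([[.21,.15,0],[.21,-.15,0],[-.025,-.15,0],[-.007,.142,.02]])
f=least_squares(lambda p:(proj(im,pp(p,X))-uv).ravel(),[.5,0,0]); p=f.x;print("plate",p,np.degrees(p[2]),f.fun.round(1))
kt,tip=c(124,278),c(176,38)
g=lambda th,r,z:pp(p,[[-.007+r*np.cos(th),.142-r*np.sin(th),z]])
k=least_squares(lambda t:np.r_[proj(im,g(t[0],.15,.058))[0]-kt,proj(im,g(t[0],.277,.018))[0]-tip],[.2]);print("ledge",k.x,k.fun.round(1))
np.savetxt("plate.txt",p)
for th in(k.x[0],.5,1,1.571):print(th,"knob mid",g(th,.15,.038).round(3))
print("wholes");[print(np.round(b[1],4),np.round(b[2:],4)) for b in blobs(im,(115,150,205,240))]
print("halves");[print(np.round(b[1],4),np.round(b[2:],6)) for b in blobs(im,(372,228,430,268))]
B=np.array([ray(im,((u-360)/4+365,v/4+125),.06) for u,v in[(430,27),(634,46),(613,282),(388,270)]]);print("bin",B.round(3),B.mean(0))
for n,uv in dict(block=(357,277),drv=(325,264),drv2=(266,262),mug=(210,112),oil=(341,105),tape=(224,271)).items():print(n,ray(im,uv,.02).round(3))
E
```

```text
plate [ 0.4664029  -0.05437308 -0.0602218 ] -3.450454716449899 [ 0.   0.3  0.   0.1 -0.3 -0.2  0.2 -0.2]
ledge [0.20721835] [-1.9  6.7 -0.2  1.3]
0.20721834579139503 knob mid [[0.575 0.05  0.149]]
0.5 knob mid [[0.559 0.01  0.141]]
1 knob mid [[ 0.512 -0.041  0.116]]
1.571 knob mid [[ 0.441 -0.061  0.075]]
wholes
[0.6194 0.3124] [ 9.3174e+01 -7.9100e-02  7.8400e-02  0.0000e+00]
[0.5404 0.3174] [ 9.12659e+01 -7.92000e-02  7.79000e-02 -0.00000e+00]
[0.4766 0.2798] [ 8.83367e+01 -7.66000e-02  8.00000e-02  0.00000e+00]
halves
[ 0.3937 -0.2938] [ 1.70326473e+02 -4.39650000e-02  3.45940000e-02 -3.00000000e-06]
[ 0.4008 -0.3685] [-1.70781707e+02 -3.49770000e-02  4.39240000e-02  3.00000000e-06]
bin [[ 0.692 -0.286  0.06 ]
 [ 0.677 -0.413  0.06 ]
 [ 0.528 -0.394  0.06 ]
 [ 0.538 -0.255  0.06 ]] [ 0.60900116 -0.33704501  0.06      ]
block [ 0.324 -0.219  0.02 ]
drv [ 0.358 -0.137  0.02 ]
drv2 [0.366 0.016 0.02 ]
mug [0.767 0.16  0.02 ]
oil [ 0.777 -0.189  0.02 ]
tape [0.344 0.126 0.02 ]
```

```bash
cat >> h.py <<'E'
def platerot(yaw):
    """tool: z into plate; y_tool at yaw (deg) from plate y, about plate z; two choices"""
    R,_=plate(np.loadtxt("plate.txt")); return R@Ro.from_euler("z",yaw,degrees=True).as_matrix()@np.diag([1,-1,-1.])
def down(yaw): return Ro.from_euler("z",yaw,degrees=True).as_matrix()@np.diag([1,-1,-1.])
def go(R,p,off=0.0,say=""):
    """print travel/twist to put point `off` behind the TCP at p"""
    from rig import manip
    s=manip.get_state(); R0=Ro.from_rotvec(s["ee_rot"]).as_matrix()
    best=min((R,R@np.diag([-1,-1,1.])),key=lambda Q:abs((Q.T@R0)[2,2]*0+Ro.from_matrix(R0.T@Q).magnitude()))
    for Q in (R,R@np.diag([-1,-1,1.])):
        tw=Ro.from_matrix(R0.T@Q).as_rotvec(degrees=True); tr=R0.T@(np.array(p)-off*Q[:,2]*-1-s["tool_pos"])*100
        print(say,"travel",tr.round(1),"twist",tw.round(1),"<-" if Q is best else "")
def st():
    from rig import manip
    s=manip.get_state(); print("t",round(s["time"],1),"q",s["q"].round(2),"tcp",s["tool_pos"].round(4),"F",s["contact_force"].round(1),"w",round(s["width"]*88,1),"g",round(s["grip_force"],1)); return s
E
python3 - <<'E'
from h import *
s=st(); print(Ro.from_rotvec(s["ee_rot"]).as_matrix().round(2))
p=np.loadtxt("plate.txt"); kn=lambda th,z:pp(p,[[-.007+.15*np.cos(th),.142-.15*np.sin(th),z]])[0]
print(kn(.205,.044))
for y in(-45,0,45):go(platerot(y),kn(.205,.12),.019,y)
E
```

```text
t 0.1 q [-1.3   0.09  1.23  0.    1.82 -0.06] tcp [ 0.1937 -0.5676  0.2216] F [-0.4  0.5 -0.1] w 88.2 g 0.0
[[ 0.95  0.32 -0.  ]
 [ 0.32 -0.95  0.  ]
 [ 0.   -0.   -1.  ]]
[0.57205335 0.05092411 0.15403469]
-45 travel [ 53.1 -47.4   1.9] twist [ 6.2 31.2 65.6] <-
-45 travel [ 53.1 -47.4   1.9] twist [ -34.7    6.9 -109.8] 
0 travel [ 53.1 -47.4   1.9] twist [-5.9 29.6 21.7] <-
0 travel [ 53.1 -47.4   1.9] twist [ -41.    -8.2 -152.9] 
45 travel [ 53.1 -47.4   1.9] twist [-16.8  25.1 -22.2] <-
45 travel [ 53.1 -47.4   1.9] twist [ 34.7  23.2 152.4]
```

{"method": "step_arm", "body": {
  "travel": [
    [53,-47,-6],
    [53,-47,-6],
    [53,-47,-6],
    [53,-47,-6],
    [53,-47,-6],
    [53,-47,-6],
    [53,-47,-6],
    [53,-47,-6]
  ],
  "twist": [
    [-34.7,6.9,-109.8],
    [-34.7,6.9,-109.8],
    [-34.7,6.9,-109.8],
    [-34.7,6.9,-109.8],
    [-34.7,6.9,-109.8],
    [-34.7,6.9,-109.8],
    [-34.7,6.9,-109.8],
    [-34.7,6.9,-109.8]
  ],
  "fingers": [0,0,0,0,0,0,0,0]
}}

```text
time: 0.9
tool_pos: [0.3909, -0.2194, 0.2564]
ee_rot: [2.066, 1.903, 0.175]
contact_force: [1.1, -0.1, -0.6]
width: 0.498
grip_force: 0.0
```

```bash
cat > k.py <<'E'
from h import *
p=np.loadtxt("plate.txt"); kn=lambda th,z=.044:pp(p,[[-.007+.15*np.cos(th),.142-.15*np.sin(th),z]])[0]
import sys
if __name__=="__main__":
    st()
    for a in sys.argv[2:]: go(platerot(-45),kn(float(a),float(sys.argv[1])),.019,a)
E
python3 k.py .12 .205
```

```text
t 0.9 q [-0.63 -0.65  1.81  0.06  1.63 -0.54] tcp [ 0.3909 -0.2194  0.2564] F [ 1.1 -0.1 -0.6] w 43.8 g 0.0
.205 travel [29.1 11.2  5.5] twist [  3.5  17.3 135. ] 
.205 travel [29.1 11.2  5.5] twist [-13.9   2.8 -44. ]
```

{"method": "step_arm", "body": {
  "travel": [
    [29.1,11.2,5.5],
    [29.1,11.2,5.5],
    [29.1,11.2,5.5],
    [29.1,11.2,5.5],
    [29.1,11.2,5.5],
    [29.1,11.2,5.5],
    [29.1,11.2,5.5],
    [29.1,11.2,5.5]
  ],
  "twist": [
    [-13.9,2.8,-44],
    [-13.9,2.8,-44],
    [-13.9,2.8,-44],
    [-13.9,2.8,-44],
    [-13.9,2.8,-44],
    [-13.9,2.8,-44],
    [-13.9,2.8,-44],
    [-13.9,2.8,-44]
  ],
  "fingers": [0,0,0,0,0,0,0,0]
}}

```text
time: 1.7
tool_pos: [0.5443, 0.0526, 0.2011]
ee_rot: [1.087, 2.411, 0.25]
contact_force: [0.1, -0.3, 0.4]
width: 0.494
grip_force: 0.0
```

```bash
python3 k.py .044 .205; python3 - <<'E'
from h import *
from rig import manip
import pickle
im=manip.get_image("wrist"); print(im["mtx"],im["T_tool_cam"]); cv2.imwrite("pics/w1.png",im["color"])
E
```

```text
t 1.7 q [ 0.08 -0.54  1.89 -0.07  1.28 -0.64] tcp [0.5443 0.0526 0.2011] F [ 0.1 -0.3  0.4] w 43.5 g 0.0
.205 travel [-0.1  0.1  7.4] twist [ -0.3   0.3 179.9] 
.205 travel [-0.1  0.1  7.4] twist [-0.2 -0.2 -0.1] 
[[314.25328378   0.         277.08072104]
 [  0.         314.25328378 209.1828357 ]
 [  0.           0.           1.        ]] [[ 3.81157372e-04 -9.53924178e-01 -3.00047526e-01  8.30688423e-02]
 [ 9.99999437e-01  6.65841351e-05  1.05863543e-03  5.00503075e-04]
 [-9.89879524e-04 -3.00047761e-01  9.53923666e-01 -1.63224895e-01]
 [ 0.00000000e+00  0.00000000e+00  0.00000000e+00  1.00000000e+00]]
```

View pics/w1.png

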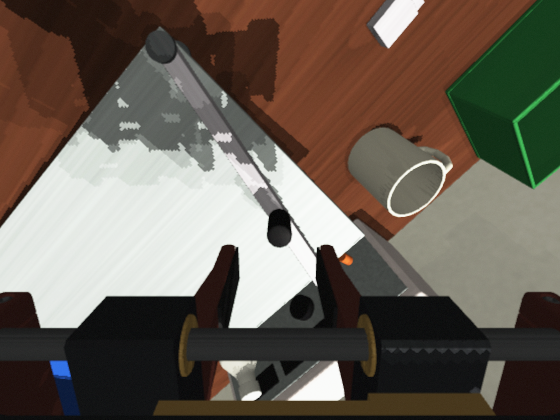

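The knob sits at (279,228), centred between the fingers and where I predicted it, so I'll descend and grip.

{"method": "step_arm", "body": {
  "travel": [
    [0,0,3.5],
    [0,0,7.4],
    [0,0,7.4],
    [0,0,7.4],
    [0,0,7.4],
    [0,0,7.4],
    [0,0,7.4],
    [0,0,7.4]
  ],
  "twist": [
    [0,0,0],
    [0,0,0],
    [0,0,0],
    [0,0,0],
    [0,0,0],
    [0,0,0],
    [0,0,0],
    [0,0,0]
  ],
  "fingers": [0,0,0,-1,-1,-1,-1,-1]
}}

```text
time: 2.55
tool_pos: [0.5822, 0.0478, 0.1419]
ee_rot: [1.089, 2.402, 0.252]
contact_force: [-1.9, -1.2, 6.4]
width: 0.192
grip_force: 30.0
```

```bash
python3 k.py .044 .3 .4 .5 .6 .7 .8 .9 1.0 | grep -v 17 ; python3 k.py .044 .3 .4 .5 .6 .7 .8 .9 1.0 1.1 1.2 1.3 1.4 1.5 1.571 1.6| awk 'NR%2==1'
```

```text
t 2.5 q [ 0.06 -0.43  1.92 -0.07  1.13 -0.65] tcp [0.5822 0.0478 0.1419] F [-1.9 -1.2  6.4] w 16.9 g 30.0
.3 travel [-0.3 -1.3  0.3] twist [ 3.000e-01 -1.000e-01  1.797e+02] 
.3 travel [-0.3 -1.3  0.3] twist [ 0.1  0.2 -0.3] 
.4 travel [-1.  -2.6  0.3] twist [ 3.000e-01 -1.000e-01  1.797e+02] 
.4 travel [-1.  -2.6  0.3] twist [ 0.1  0.2 -0.3] 
.5 travel [-1.5 -4.   0.3] twist [ 3.000e-01 -1.000e-01  1.797e+02] 
.5 travel [-1.5 -4.   0.3] twist [ 0.1  0.2 -0.3] 
.6 travel [-1.8 -5.5  0.3] twist [ 3.000e-01 -1.000e-01  1.797e+02] 
.6 travel [-1.8 -5.5  0.3] twist [ 0.1  0.2 -0.3] 
.7 travel [-2.1 -7.   0.3] twist [ 3.000e-01 -1.000e-01  1.797e+02] 
.7 travel [-2.1 -7.   0.3] twist [ 0.1  0.2 -0.3] 
.8 travel [-2.1 -8.5  0.3] twist [ 3.000e-01 -1.000e-01  1.797e+02] 
.8 travel [-2.1 -8.5  0.3] twist [ 0.1  0.2 -0.3] 
.9 travel [ -2.  -10.    0.3] twist [ 3.000e-01 -1.000e-01  1.797e+02] 
.9 travel [ -2.  -10.    0.3] twist [ 0.1  0.2 -0.3] 
1.0 travel [ -1.8 -11.4   0.3] twist [ 3.000e-01 -1.000e-01  1.797e+02] 
1.0 travel [ -1.8 -11.4   0.3] twist [ 0.1  0.2 -0.3] 
t 2.5 q [ 0.06 -0.43
[... 186 characters left out ...]
 
.5 travel [-1.5 -4.   0.3] twist [ 0.1  0.2 -0.3] 
.6 travel [-1.8 -5.5  0.3] twist [ 0.1  0.2 -0.3] 
.7 travel [-2.1 -7.   0.3] twist [ 0.1  0.2 -0.3] 
.8 travel [-2.1 -8.5  0.3] twist [ 0.1  0.2 -0.3] 
.9 travel [ -2.  -10.    0.3] twist [ 0.1  0.2 -0.3] 
1.0 travel [ -1.8 -11.4   0.3] twist [ 0.1  0.2 -0.3] 
1.1 travel [ -1.4 -12.9   0.3] twist [ 0.1  0.2 -0.3] 
1.2 travel [ -0.9 -14.3   0.3] twist [ 0.1  0.2 -0.3] 
1.3 travel [ -0.2 -15.6   0.3] twist [ 0.1  0.2 -0.3] 
1.4 travel [  0.6 -16.9   0.3] twist [ 0.1  0.2 -0.3] 
1.5 travel [  1.5 -18.1   0.3] twist [ 0.1  0.2 -0.3] 
1.571 travel [  2.2 -18.9   0.3] twist [ 0.1  0.2 -0.3] 
1.6 travel [  2.5 -19.2   0.3] twist [ 0.1  0.2 -0.3]
```

{"method": "step_arm", "body": {
  "travel": [
    [-0.3,-1.3,0],
    [-1.0,-2.6,0],
    [-1.5,-4.0,0],
    [-1.8,-5.5,0],
    [-2.1,-7.0,0],
    [-2.1,-8.5,0],
    [-2.0,-10.0,0],
    [-1.8,-11.4,0]
  ],
  "twist": [
    [0,0,0],
    [0,0,0],
    [0,0,0],
    [0,0,0],
    [0,0,0],
    [0,0,0],
    [0,0,0],
    [0,0,0]
  ],
  "fingers": [-1,-1,-1,-1,-1,-1,-1,-1]
}}

```text
time: 3.35
tool_pos: [0.5175, -0.0417, 0.1075]
ee_rot: [1.089, 2.402, 0.252]
contact_force: [1.6, -0.3, 4.8]
width: 0.203
grip_force: 30.0
```

```bash
python3 k.py .044  1.0 1.1 1.2 1.3 1.4 1.5 1.571 1.6| awk 'NR%2==1'
```

```text
t 3.4 q [-0.19 -0.64  2.12  0.07  1.14 -0.92] tcp [ 0.5175 -0.0417  0.1075] F [ 1.6 -0.3  4.8] w 17.9 g 30.0
1.0 travel [ 0.  -0.   0.3] twist [ 0.1  0.2 -0.3] 
1.1 travel [ 0.4 -1.5  0.3] twist [ 0.1  0.2 -0.3] 
1.2 travel [ 0.9 -2.9  0.3] twist [ 0.1  0.2 -0.3] 
1.3 travel [ 1.6 -4.2  0.3] twist [ 0.1  0.2 -0.3] 
1.4 travel [ 2.4 -5.5  0.3] twist [ 0.1  0.2 -0.3] 
1.5 travel [ 3.3 -6.7  0.3] twist [ 0.1  0.2 -0.3] 
1.571 travel [ 4.  -7.4  0.3] twist [ 0.1  0.2 -0.3] 
1.6 travel [ 4.3 -7.8  0.3] twist [ 0.1  0.2 -0.3]
```

{"method": "step_arm", "body": {
  "travel": [
    [0.4,-1.5,0],
    [0.9,-2.9,0],
    [1.6,-4.2,0],
    [2.4,-5.5,0],
    [3.3,-6.7,0],
    [4.0,-7.4,0],
    [4.2,-7.6,0],
    [4.2,-7.6,0]
  ],
  "twist": [
    [0,0,0],
    [0,0,0],
    [0,0,0],
    [0,0,0],
    [0,0,0],
    [0,0,0],
    [0,0,0],
    [0,0,0]
  ],
  "fingers": [-1,-1,-1,-1,-1,-1,-1,-1]
}}

```text
time: 4.15
tool_pos: [0.4558, -0.0622, 0.0693]
ee_rot: [1.089, 2.408, 0.253]
contact_force: [-17.6, 6.0, 27.4]
width: 0.196
grip_force: 30.0
```

```bash
python3 k.py .044  1.5 1.571 1.6 1.63| awk 'NR%2==1'
```

```text
t 4.2 q [-0.3  -0.86  2.31  0.13  1.18 -1.04] tcp [ 0.4558 -0.0622  0.0693] F [-17.6   6.   27.4] w 17.3 g 30.0
1.5 travel [0.  0.1 0. ] twist [-0.  -0.1 -0.2] 
1.571 travel [ 0.7 -0.7  0. ] twist [-0.  -0.1 -0.2] 
1.6 travel [ 1. -1.  0.] twist [-0.  -0.1 -0.2] 
1.63 travel [ 1.4 -1.3  0. ] twist [-0.  -0.1 -0.2]
```

Joint 2 has reached its lower limit of -0.86, so this tilt can't finish the swing. I'll let go and push the knob home with the tool vertical.

{"method": "step_arm", "body": {
  "travel": [
    [0,0,0],
    [0,0,0],
    [0,0,0],
    [0,0,-4],
    [0,0,-8],
    [0,0,-8],
    [0,0,-8]
  ],
  "twist": [
    [0,0,0],
    [0,0,0],
    [0,0,0],
    [0,0,0],
    [0,0,0],
    [0,0,0],
    [0,0,0]
  ],
  "fingers": [0,0,0,0,0,0,-1]
}}

```text
time: 4.85
tool_pos: [0.4442, -0.0664, 0.1347]
ee_rot: [1.103, 2.437, 0.242]
contact_force: [-0.4, -0.1, -0.1]
width: 0.444
grip_force: 0.0
```

```bash
python3 - <<'E'
from h import *
from k import *
s=st(); a=pp(p,[[.035,-.008,0]])[0]; print(a)
go(down(-3.5),[a[0],a[1],.12])
E
```

```text
t 4.8 q [-0.32 -0.86  2.18  0.13  1.34 -1.04] tcp [ 0.4442 -0.0664  0.1347] F [-0.4 -0.1 -0.1] w 39.0 g 0.0
[ 0.49617736 -0.06418285  0.0635    ]
 travel [-2.4  3.1  3.7] twist [ 32.7 -13.9 131.5] 
 travel [-2.4  3.1  3.7] twist [ 11.3  26.5 -44.3]
```

{"method": "step_arm", "body": {
  "travel": [
    [-2.4,3.1,3.7],
    [-2.4,3.1,3.7],
    [-2.4,3.1,3.7],
    [-2.4,3.1,3.7],
    [-2.4,3.1,3.7],
    [-2.4,3.1,3.7],
    [-2.4,3.1,3.7],
    [-2.4,3.1,3.7]
  ],
  "twist": [
    [11.3,26.5,-44.3],
    [11.3,26.5,-44.3],
    [11.3,26.5,-44.3],
    [11.3,26.5,-44.3],
    [11.3,26.5,-44.3],
    [11.3,26.5,-44.3],
    [11.3,26.5,-44.3],
    [11.3,26.5,-44.3]
  ],
  "fingers": [-1,-1,-1,-1,-1,-1,-1,-1]
}}

```text
time: 5.65
tool_pos: [0.4955, -0.0639, 0.1174]
ee_rot: [-0.092, -3.134, -0.0]
contact_force: [-0.0, -0.0, -0.3]
width: 0.008
grip_force: 0.0
```

```bash
python3 - <<'E'
from h import *
from k import *
s=st()
for x in(.04,.025,.015,.01,.005):
  a=pp(p,[[x,-.008,0]])[0]; go(down(176.5),[a[0],a[1],.076],0,x)
E
```

```text
t 5.7 q [-0.2  -0.17  1.67 -0.    1.65 -1.71] tcp [ 0.4955 -0.0639  0.1174] F [-0.  -0.  -0.3] w 0.7 g 0.0
0.04 travel [-0.5 -0.   4.1] twist [ 0.  -0.3  0.1] <-
0.04 travel [-0.5 -0.   4.1] twist [   0.5    0.  -179.9] 
0.025 travel [ 0.8 -0.   4.1] twist [ 0.  -0.3  0.1] <-
0.025 travel [ 0.8 -0.   4.1] twist [   0.5    0.  -179.9] 
0.015 travel [ 1.6 -0.   4.2] twist [ 0.  -0.3  0.1] <-
0.015 travel [ 1.6 -0.   4.2] twist [   0.5    0.  -179.9] 
0.01 travel [ 2.1 -0.   4.2] twist [ 0.  -0.3  0.1] <-
0.01 travel [ 2.1 -0.   4.2] twist [   0.5    0.  -179.9] 
0.005 travel [ 2.5 -0.   4.2] twist [ 0.  -0.3  0.1] <-
0.005 travel [ 2.5 -0.   4.2] twist [   0.5    0.  -179.9]
```

{"method": "step_arm", "body": {
  "travel": [
    [0.3,0,2],
    [0.8,0,4.2],
    [1.5,0,4.4],
    [2.0,0,4.4],
    [2.5,0,4.4],
    [3.0,0,4.4],
    [3.4,0,4.4],
    [3.4,0,4.4]
  ],
  "twist": [
    [0,0,0],
    [0,0,0],
    [0,0,0],
    [0,0,0],
    [0,0,0],
    [0,0,0],
    [0,0,0],
    [0,0,0]
  ],
  "fingers": [-1,-1,-1,-1,-1,-1,-1,-1]
}}

```text
time: 6.45
tool_pos: [0.462, -0.0625, 0.0769]
ee_rot: [0.095, 3.14, -0.001]
contact_force: [-0.3, 0.5, 0.8]
width: 0.004
grip_force: 0.2
```

{"method": "step_arm", "body": {
  "travel": [
    [0.2,0,0.2],
    [0.4,0,0.3],
    [0.6,0,0.3],
    [0.6,0,0.3]
  ],
  "twist": [
    [0,0,0],
    [0,0,0],
    [0,0,0],
    [0,0,0]
  ],
  "fingers": [-1,-1,-1,-1]
}}

```text
time: 6.85
tool_pos: [0.4605, -0.0625, 0.0761]
ee_rot: [0.094, 3.129, -0.002]
contact_force: [12.8, 0.2, 3.8]
width: 0.012
grip_force: 6.4
```

```bash
python3 - <<'E'
from h import *
from rig import manip
im=manip.get_image("wrist"); cv2.imwrite("pics/w2.png",im["color"])
E
```

```text
(no output)
```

View pics/w2.png

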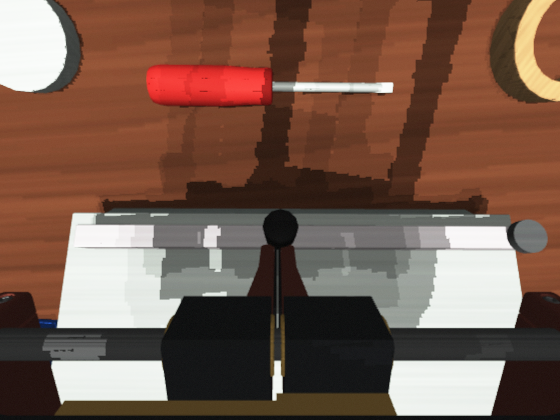

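The wrist view shows the ledge parallel to the plate's lower edge, with the knob at (281,228). The arm stopped with 12.8 N at the expected position, so the ledge is home. Next I'll back off, lift, and check the wholes again.

{"method": "step_arm", "body": {
  "travel": [
    [-1.5,0,0],
    [-1.5,0,-5],
    [-1.5,-3,-10],
    [-1.5,-8,-14],
    [-1.5,-13,-14],
    [-1.5,-18,-14]
  ],
  "twist": [
    [0,0,0],
    [0,0,0],
    [0,0,0],
    [0,0,0],
    [0,0,0],
    [0,0,0]
  ],
  "fingers": [-1,-1,-1,-1,-1,-1]
}}

```text
time: 7.5
tool_pos: [0.4619, -0.2266, 0.2149]
ee_rot: [0.093, 3.138, -0.004]
contact_force: [0.8, -0.6, -0.1]
width: 0.004
grip_force: 0.0
```

```bash
cat > look.py <<'E'
from h import *
from rig import manip
st(); im=manip.get_image("top"); pickle.dump(im,open("top.pkl","wb"))
print("wholes");W=blobs(im,(100,140,210,245))
for b in W:print(b[0],np.round(b[1],4),np.round(b[2:5],3))
print("halves")
for b in blobs(im,(372,205,440,270)):print(b[0],np.round(b[1],4),np.round(b[2],1),np.round(b[3:5],3),b[5]>0)
E
python3 look.py; python3 - <<'E'
from h import *
go(down(88.3),[.4766,.2798,.10])
E
```

```text
t 7.5 q [-0.52 -0.14  1.48 -0.    1.81 -2.03] tcp [ 0.4619 -0.2266  0.2149] F [ 0.8 -0.6 -0.1] w 0.3 g 0.0
wholes
548 [0.6194 0.3124] [ 9.3174e+01 -7.9000e-02  7.8000e-02]
561 [0.5405 0.3173] [ 9.1236e+01 -7.9000e-02  7.8000e-02]
562 [0.4766 0.2797] [ 8.8364e+01 -7.6000e-02  8.0000e-02]
halves
149 [ 0.4959 -0.3465] 118.3 [-0.027  0.022] False
617 [ 0.476  -0.4074] 49.5 [-0.05   0.037] False
413 [ 0.3965 -0.2841] -163.6 [-0.04   0.041] True
165 [ 0.385  -0.3704] -166.0 [-0.025  0.028] True
 travel [ 1.7 51.4 11. ] twist [-0.3  0.2 87.9] <-
 travel [ 1.7 51.4 11. ] twist [ -0.2  -0.3 -92.1]
```

{"method": "step_arm", "body": {
  "travel": [
    [1,51.4,0],
    [1,51.4,0],
    [1,51.4,0],
    [1,51.4,0],
    [1,51.4,0],
    [1,51.4,0],
    [1,51.4,0],
    [1,51.4,0]
  ],
  "twist": [
    [0,0,87.9],
    [0,0,87.9],
    [0,0,87.9],
    [0,0,87.9],
    [0,0,87.9],
    [0,0,87.9],
    [0,0,87.9],
    [0,0,87.9]
  ],
  "fingers": [-0.1,-0.1,-0.1,-0.1,-0.1,-0.1,-0.1,-0.1]
}}

```text
time: 8.35
tool_pos: [0.4766, 0.1272, 0.2117]
ee_rot: [-1.665, -2.663, 0.002]
contact_force: [0.7, 0.4, -0.4]
width: 0.451
grip_force: 0.0
```

```bash
python3 - <<'E'
from h import *
go(down(88.3),[.4766,.2798,.10])
E
```

```text
travel [13.7  6.7 11.2] twist [-0.1  0.  27.7] <-
 travel [13.7  6.7 11.2] twist [-0.000e+00 -1.000e-01 -1.523e+02]
```

{"method": "step_arm", "body": {
  "travel": [
    [13.7,6.7,11],
    [13.7,6.7,11],
    [13.7,6.7,11],
    [13.7,6.7,11],
    [13.7,6.7,11],
    [13.7,6.7,11]
  ],
  "twist": [
    [0,0,27.7],
    [0,0,27.7],
    [0,0,27.7],
    [0,0,27.7],
    [0,0,27.7],
    [0,0,27.7]
  ],
  "fingers": [-0.1,-0.1,-0.1,-0.1,-0.1,-0.1]
}}

```text
time: 8.95
tool_pos: [0.4755, 0.2779, 0.1009]
ee_rot: [-2.246, -2.196, 0.006]
contact_force: [-0.6, 0.0, 0.8]
width: 0.452
grip_force: 0.0
```

```bash
python3 - <<'E'
from h import *
from rig import manip
st();go(down(88.3),[.4766,.2798,.003])
im=manip.get_image("wrist"); cv2.imwrite("pics/w3.png",im["color"])
E
```

```text
t 8.9 q [ 0.47 -0.03  1.57 -0.    1.61  0.49] tcp [0.4755 0.2779 0.1009] F [-0.6  0.   0.8] w 39.8 g 0.0
 travel [0.2 0.1 9.8] twist [-0.2  0.1  0.4] <-
 travel [0.2 0.1 9.8] twist [  -0.2   -0.3 -179.6]
```

View pics/w3.png

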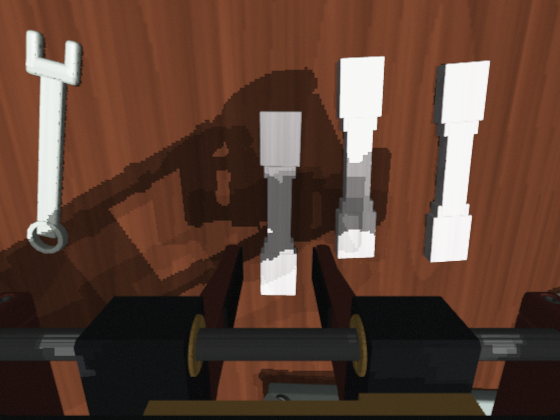

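The specimen's waist is centred between the fingers at (279,208), so I'll descend and grip.

{"method": "step_arm", "body": {
  "travel": [
    [0.2,0.1,5],
    [0.2,0.1,9.5],
    [0.2,0.1,9.7],
    [0.2,0.1,9.7],
    [0.2,0.1,9.7],
    [0.2,0.1,9.7],
    [0.2,0.1,9.7],
    [0.2,0.1,5]
  ],
  "twist": [
    [0,0,0.4],
    [0,0,0.4],
    [0,0,0.4],
    [0,0,0.4],
    [0,0,0.4],
    [0,0,0.4],
    [0,0,0.4],
    [0,0,0.4]
  ],
  "fingers": [-0.1,-0.1,-0.1,-1,-1,-1,-1,-1]
}}

```text
time: 9.8
tool_pos: [0.4737, 0.2777, 0.0461]
ee_rot: [-2.254, -2.183, 0.02]
contact_force: [0.5, -0.3, -1.0]
width: 0.225
grip_force: 30.0
```

```bash
cat > pl.py <<'E'
from h import *
import sys
p=np.loadtxt("plate.txt"); x,y,h=map(float,sys.argv[1:4]); st()
go(platerot(0),pp(p,[[x,y,h]])[0])
E
python3 pl.py .1 -.06 .1
```

```text
t 9.8 q [0.47 0.01 1.63 0.   1.52 0.5 ] tcp [0.4737 0.2777 0.0461] F [ 0.5 -0.3 -1. ] w 19.8 g 30.0
 travel [-39.4   3.7 -13.4] twist [-24.2  24.1  89.3] 
 travel [-39.4   3.7 -13.4] twist [-23.9 -24.  -86. ]
```

{"method": "step_arm", "body": {
  "travel": [
    [0,0,-5],
    [0,0,-10],
    [-3,0,-15],
    [-8,1,-18],
    [-13,1,-19],
    [-18,2,-19],
    [-23,2,-19],
    [-28,3,-19]
  ],
  "twist": [
    [0,0,0],
    [-2,2,8],
    [-5,5,16],
    [-7,7,24],
    [-9,9,32],
    [-11,11,40],
    [-13,13,48],
    [-15,15,56]
  ],
  "fingers": [-1,-1,-1,-1,-1,-1,-1,-1]
}}

```text
time: 10.6
tool_pos: [0.4959, 0.0144, 0.2432]
ee_rot: [2.971, 0.831, 0.558]
contact_force: [1.3, -0.9, -1.6]
width: 0.228
grip_force: 30.0
```

```bash
python3 pl.py .095 -.06 .06
```

```text
t 10.6 q [-0.13 -0.52  1.76  0.13  1.57  0.91] tcp [0.4959 0.0144 0.2432] F [ 1.3 -0.9 -1.6] w 20.0 g 30.0
 travel [-8.4 11.3  8.6] twist [-9.1  8.3 33. ] <-
 travel [-8.4 11.3  8.6] twist [ -10.9  -12.  -146.2]
```

{"method": "step_arm", "body": {
  "travel": [
    [-3,4,2],
    [-6,8,5],
    [-8.4,11.3,8.6],
    [-8.4,11.3,8.6],
    [-8.4,11.3,8.6],
    [-8.4,11.3,8.6],
    [-8.4,11.3,8.6]
  ],
  "twist": [
    [-2,2,7],
    [-4,4,14],
    [-6,6,21],
    [-9.1,8.3,33],
    [-9.1,8.3,33],
    [-9.1,8.3,33],
    [-9.1,8.3,33]
  ],
  "fingers": [-1,-1,-1,-1,-1,-1,-1]
}}

```text
time: 11.3
tool_pos: [0.5158, -0.1154, 0.1454]
ee_rot: [3.019, -0.08, 0.805]
contact_force: [-0.6, -0.3, -1.2]
width: 0.224
grip_force: 30.0
```

```bash
python3 pl.py .087 -.06 .004;python3 - <<'E'
from h import *
from rig import manip
im=manip.get_image("wrist"); cv2.imwrite("pics/w4.png",im["color"])
E
```

```text
t 11.3 q [-0.39 -0.6   2.03  0.18  1.22  1.21] tcp [ 0.5158 -0.1154  0.1454] F [-0.6 -0.3 -1.2] w 19.7 g 30.0
 travel [-0.8  0.2  5.6] twist [-0.1  0.1  0.4] <-
 travel [-0.8  0.2  5.6] twist [-2.000e-01 -1.000e-01 -1.796e+02]
```

View pics/w4.png

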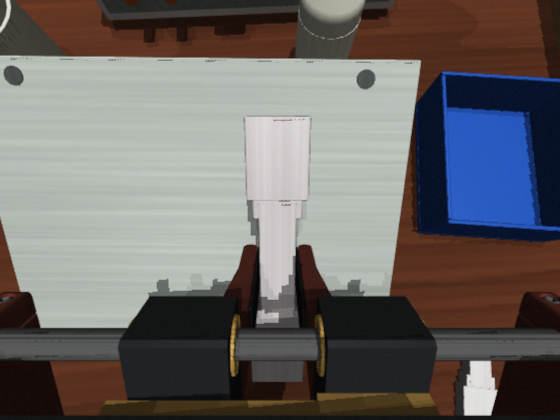

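The specimen is held straight with its upper end 80 mm from the TCP. I'll lower it to the plate.

{"method": "step_arm", "body": {
  "travel": [
    [-0.5,0.2,3],
    [-0.5,0.2,5],
    [-0.5,0.2,5.4],
    [-0.5,0.2,5.4]
  ],
  "twist": [
    [0,0,0.4],
    [0,0,0.4],
    [0,0,0.4],
    [0,0,0.4]
  ],
  "fingers": [-1,-1,-1,-1]
}}

```text
time: 11.75
tool_pos: [0.5382, -0.1187, 0.0962]
ee_rot: [3.022, -0.091, 0.804]
contact_force: [0.1, -0.4, 0.0]
width: 0.224
grip_force: 30.0
```

```bash
python3 pl.py .080 -.06 .004
```

```text
t 11.8 q [-0.38 -0.51  2.05  0.18  1.1   1.21] tcp [ 0.5382 -0.1187  0.0962] F [ 0.1 -0.4  0. ] w 19.7 g 30.0
 travel [-1.1  0.   0.2] twist [-0.1  0.2 -0. ] <-
 travel [-1.1  0.   0.2] twist [3.0e-01 1.0e-01 1.8e+02]
```

{"method": "step_arm", "body": {
  "travel": [
    [0,0,0.2],
    [-0.4,0,0.3],
    [-0.8,0,0.3],
    [-1.0,0,0.3],
    [-1.0,0,0.3]
  ],
  "twist": [
    [0,0,0],
    [0,0,0],
    [0,0,0],
    [0,0,0],
    [0,0,0]
  ],
  "fingers": [-1,-1,-1,-1,-1]
}}

```text
time: 12.25
tool_pos: [0.5328, -0.1188, 0.0917]
ee_rot: [3.017, -0.092, 0.814]
contact_force: [1.1, -0.4, 5.1]
width: 0.23
grip_force: 3.0
```

```bash
python3 pl.py .080 -.06 .004
```

```text
t 12.2 q [-0.39 -0.53  2.08  0.18  1.1   1.2 ] tcp [ 0.5328 -0.1188  0.0917] F [ 1.1 -0.4  5.1] w 20.2 g 3.0
 travel [-0.4 -0.   0. ] twist [-0.  -0.2 -0. ] <-
 travel [-0.4 -0.   0. ] twist [ -0.3   0.  180. ]
```

{"method": "step_arm", "body": {
  "travel": [
    [0,0,0],
    [0,0,0],
    [-0.3,0,0],
    [-0.6,0,0],
    [-0.6,0,0]
  ],
  "twist": [
    [0,0,0],
    [0,0,0],
    [0,0,0],
    [0,0,0],
    [0,0,0]
  ],
  "fingers": [-1,-1,-1,-1,-1]
}}

```text
time: 12.75
tool_pos: [0.5275, -0.1186, 0.0882]
ee_rot: [3.017, -0.093, 0.813]
contact_force: [-0.0, 0.7, 7.1]
width: 0.226
grip_force: 30.0
```

```bash
python3 pl.py .080 -.06 .004; python3 - <<'E'
from h import *
from rig import manip
im=manip.get_image("wrist"); cv2.imwrite("pics/w5.png",im["color"])
E
```

```text
t 12.8 q [-0.39 -0.55  2.1   0.18  1.1   1.2 ] tcp [ 0.5275 -0.1186  0.0882] F [-0.   0.7  7.1] w 19.9 g 30.0
 travel [ 0.3 -0.   0. ] twist [-0.  -0.2 -0.1] <-
 travel [ 0.3 -0.   0. ] twist [ -0.3   0.  179.9]
```

View pics/w5.png

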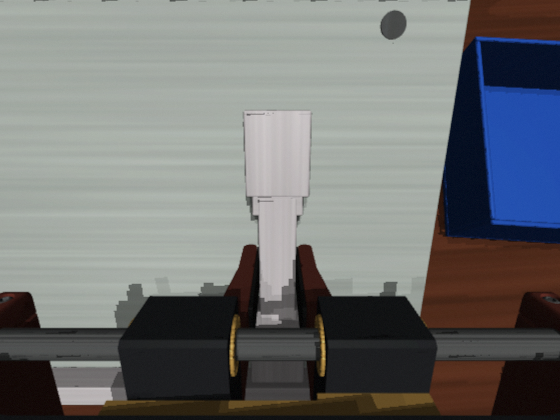

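The upper end is now at v=110, or 83 mm from the TCP at plate x 77. That puts it at 160 mm, so the specimen is against the ledge. I'll nudge it, release and lift.

{"method": "step_arm", "body": {
  "travel": [
    [-0.3,0,0],
    [-0.3,0,0],
    [-0.1,0,0],
    [-0.1,0,0],
    [-0.1,0,0],
    [-0.1,0,-4],
    [-0.1,0,-9],
    [-0.1,0,-13]
  ],
  "twist": [
    [0,0,0],
    [0,0,0],
    [0,0,0],
    [0,0,0],
    [0,0,0],
    [0,0,0],
    [0,0,0],
    [0,0,0]
  ],
  "fingers": [-1,-1,-0.3,-0.3,-0.3,-0.3,-0.3,-0.3]
}}

```text
time: 13.6
tool_pos: [0.4591, -0.114, 0.1981]
ee_rot: [3.022, -0.094, 0.803]
contact_force: [0.4, 0.4, -0.2]
width: 0.348
grip_force: 0.0
```

```bash
python3 look.py; python3 - <<'E'
from h import *
from rig import manip
go(down(91.2),[.5405,.3173,.10])
im=manip.get_image("wrist"); p=np.loadtxt("plate.txt")
s=manip.get_state();cv2.imwrite("pics/w6.png",im["color"])
T=np.linalg.inv(im["T_tool_cam"]);Rt=Ro.from_rotvec(s["ee_rot"]).as_matrix()
X=(pp(p,[[.16,-.076,.014],[.16,-.044,.014],[.118,-.06,.014],[0,-.06,.014]])-s["tool_pos"])@Rt
c=X@T[:3,:3].T+T[:3,3];q=c@im["mtx"].T;print((q[:,:2]/q[:,2:]).round(0))
E
```

```text
t 13.6 q [-0.46 -0.77  2.03  0.2   1.4   1.19] tcp [ 0.4591 -0.114   0.1981] F [ 0.4  0.4 -0.2] w 30.6 g 0.0
wholes
548 [0.6194 0.3124] [ 9.3174e+01 -7.9000e-02  7.8000e-02]
563 [0.5405 0.3173] [ 9.1279e+01 -7.9000e-02  7.8000e-02]
halves
292 [ 0.3937 -0.2938] 170.3 [-0.044  0.035] False
293 [ 0.4008 -0.3685] -170.8 [-0.035  0.044] True
 travel [ -0.6 -43.6  11.9] twist [ 25.1 -22.9 -92.3] 
 travel [ -0.6 -43.6  11.9] twist [-22.4 -24.5  83.1] 
[[295. 112.]
 [258. 112.]
 [276. 160.]
 [277. 275.]]
```

View pics/w6.png

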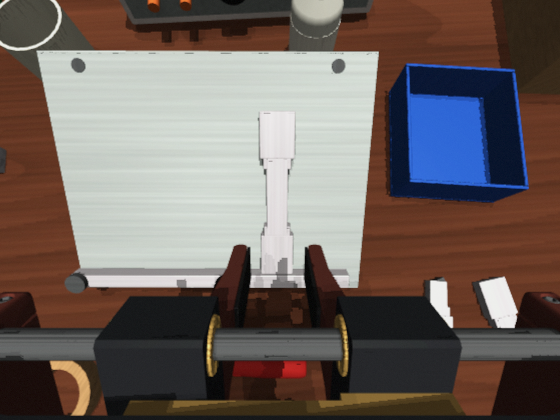

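The specimen is straight and against the ledge. Its head edges at (258,112) and (295,112) match the prediction exactly. Next is whole1.

{"method": "step_arm", "body": {
  "travel": [
    [0,-5,0],
    [0,-10,2],
    [0,-15,4],
    [0,-20,6],
    [0,-25,8],
    [-0.6,-43.6,9],
    [-0.6,-43.6,9],
    [-0.6,-43.6,9]
  ],
  "twist": [
    [25.1,-22.9,-92.3],
    [25.1,-22.9,-92.3],
    [25.1,-22.9,-92.3],
    [25.1,-22.9,-92.3],
    [25.1,-22.9,-92.3],
    [25.1,-22.9,-92.3],
    [25.1,-22.9,-92.3],
    [25.1,-22.9,-92.3]
  ],
  "fingers": [-0.1,-0.1,-0.1,-0.1,-0.1,-0.1,-0.1,-0.1]
}}

```text
time: 14.5
tool_pos: [0.5223, 0.2698, 0.1189]
ee_rot: [-2.657, -1.65, -0.263]
contact_force: [0.7, -0.2, 0.1]
width: 0.449
grip_force: 0.0
```

```bash
python3 - <<'E'
from h import *
st();go(down(91.2),[.5405,.3173,.07])
E
```

```text
t 14.5 q [ 0.4  -0.09  1.61  0.03  1.46  0.86] tcp [0.5223 0.2698 0.1189] F [ 0.7 -0.2  0.1] w 39.5 g 0.0
 travel [ 4.3 -0.9  5.5] twist [  6.8  -6.9 -27.5] <-
 travel [ 4.3 -0.9  5.5] twist [ -9.3  -9.3 152. ]
```

{"method": "step_arm", "body": {
  "travel": [
    [4.3,-0.9,5.5],
    [4.3,-0.9,5.5],
    [4.3,-0.9,5.5],
    [4.3,-0.9,5.5],
    [4.3,-0.9,5.5]
  ],
  "twist": [
    [6.8,-6.9,-27.5],
    [6.8,-6.9,-27.5],
    [6.8,-6.9,-27.5],
    [6.8,-6.9,-27.5],
    [6.8,-6.9,-27.5]
  ],
  "fingers": [-0.1,-0.1,-0.1,-0.1,-0.1]
}}

```text
time: 15.0
tool_pos: [0.5413, 0.3153, 0.0697]
ee_rot: [-2.203, -2.24, -0.001]
contact_force: [-0.4, -0.6, 0.3]
width: 0.449
grip_force: 0.0
```

```bash
cat > wt.py <<'E'
# wrist-camera check: outline of the thing under the tool, in world at z=.014, then the move to it
from h import *
from rig import manip
import sys
def wrist(box,thr=110,h=.014):
    s=manip.get_state(); im=manip.get_image("wrist"); T=np.eye(4);T[:3,:3]=Ro.from_rotvec(s["ee_rot"]).as_matrix();T[:3,3]=s["tool_pos"]
    C=np.linalg.inv(T@im["T_tool_cam"]); im["R"],im["t"]=C[:3,:3],C[:3,3]; return im
E
python3 - <<'E'
from wt import *
st();go(down(91.2),[.5405,.3173,.003])
im=wrist(0)
print(proj(im,[[.5405,.3173+a,.014] for a in(-.08,0,.08)]).round(0)); cv2.imwrite("pics/w7.png",im["color"])
E
```

```text
t 15.0 q [0.47 0.18 1.4  0.   1.56 0.46] tcp [0.5413 0.3153 0.0697] F [-0.4 -0.6  0.3] w 39.5 g 0.0
 travel [ 0.2 -0.1  6.7] twist [ 0.  -0.  -0.2] <-
 travel [ 0.2 -0.1  6.7] twist [ -0.   -0.  179.8] 
[[275. 317.]
 [276. 225.]
 [278. 113.]]
```

View pics/w7.png

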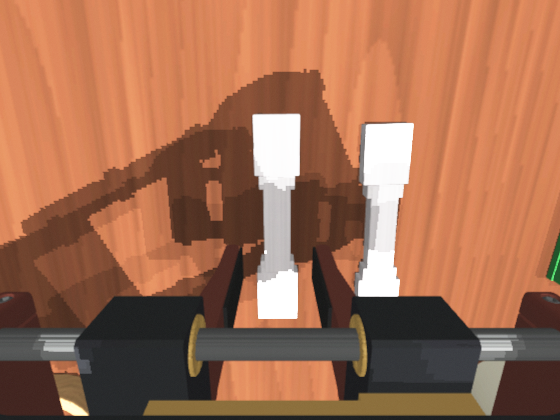

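The ends at v=114 and v=318 match the prediction. Gripping.

{"method": "step_arm", "body": {
  "travel": [
    [0.2,-0.1,4],
    [0.2,-0.1,6.5],
    [0.2,-0.1,6.5],
    [0.2,-0.1,6.5],
    [0.2,-0.1,6.5],
    [0.2,-0.1,6.5],
    [0.2,-0.1,3],
    [0.2,-0.1,-2]
  ],
  "twist": [
    [0,0,0],
    [0,0,0],
    [0,0,0],
    [0,0,0],
    [0,0,0],
    [0,0,0],
    [0,0,0],
    [0,0,0]
  ],
  "fingers": [-0.1,-0.1,-1,-1,-1,-1,-1,-1]
}}

```text
time: 15.85
tool_pos: [0.5388, 0.316, 0.0901]
ee_rot: [-2.204, -2.237, 0.003]
contact_force: [0.2, 0.0, -1.2]
width: 0.219
grip_force: 30.0
```

```bash
python3 pl.py .1 0 .08
```

```text
t 15.8 q [0.48 0.17 1.38 0.   1.59 0.46] tcp [0.5388 0.316  0.0901] F [ 0.2  0.  -1.2] w 19.3 g 30.0
 travel [-37.3  -3.2  -7.5] twist [-24.7  23.   91.9] 
 travel [-37.3  -3.2  -7.5] twist [-22.5 -24.2 -83.5]
```

{"method": "step_arm", "body": {
  "travel": [
    [0,0,-5],
    [-3,0,-9],
    [-8,0,-13],
    [-13,-1,-15],
    [-18,-2,-15],
    [-23,-2,-15],
    [-28,-3,-15],
    [-33,-3,-15]
  ],
  "twist": [
    [-2,2,8],
    [-4,4,16],
    [-7,6,24],
    [-9,8,32],
    [-11,10,40],
    [-13,12,48],
    [-15,14,56],
    [-17,16,64]
  ],
  "fingers": [-1,-1,-1,-1,-1,-1,-1,-1]
}}

```text
time: 16.65
tool_pos: [0.5148, 0.0028, 0.2432]
ee_rot: [2.995, 0.684, 0.615]
contact_force: [0.5, -0.1, -0.4]
width: 0.225
grip_force: 30.0
```

```bash
python3 pl.py .092 0 .05
```

```text
t 16.6 q [-0.15 -0.5   1.75  0.13  1.51  0.99] tcp [0.5148 0.0028 0.2432] F [ 0.5 -0.1 -0.4] w 19.8 g 30.0
 travel [-6.   4.7  9.7] twist [-7.6  6.5 27.6] <-
 travel [-6.   4.7  9.7] twist [  -8.8  -10.3 -151.9]
```

{"method": "step_arm", "body": {
  "travel": [
    [-3,2,2],
    [-6,4.7,5],
    [-6,4.7,8],
    [-6,4.7,9.7],
    [-6,4.7,9.7],
    [-6,4.7,9.7]
  ],
  "twist": [
    [-7.6,6.5,27.6],
    [-7.6,6.5,27.6],
    [-7.6,6.5,27.6],
    [-7.6,6.5,27.6],
    [-7.6,6.5,27.6],
    [-7.6,6.5,27.6]
  ],
  "fingers": [-1,-1,-1,-1,-1,-1]
}}

```text
time: 17.25
tool_pos: [0.522, -0.0555, 0.1353]
ee_rot: [3.02, -0.079, 0.804]
contact_force: [-0.7, 0.2, -0.7]
width: 0.222
grip_force: 30.0
```

```bash
python3 pl.py .087 0 .004
```

```text
t 17.2 q [-0.23 -0.62  2.06  0.09  1.19  1.38] tcp [ 0.522  -0.0555  0.1353] F [-0.7  0.2 -0.7] w 19.5 g 30.0
 travel [-0.6  0.2  4.6] twist [-0.1  0.2  0.4] <-
 travel [-0.6  0.2  4.6] twist [  -0.3   -0.2 -179.6]
```

{"method": "step_arm", "body": {
  "travel": [
    [-0.4,0.2,3],
    [-0.4,0.2,4.4],
    [-0.4,0.2,4.7],
    [-0.6,0.2,4.7],
    [-1.0,0.2,4.7],
    [-1.4,0.2,4.7],
    [-1.8,0.2,4.7],
    [-1.8,0.2,4.7]
  ],
  "twist": [
    [0,0,0.4],
    [0,0,0.4],
    [0,0,0.4],
    [0,0,0.4],
    [0,0,0.4],
    [0,0,0.4],
    [0,0,0.4],
    [0,0,0.4]
  ],
  "fingers": [-1,-1,-1,-1,-1,-1,-1,-1]
}}

```text
time: 18.05
tool_pos: [0.5347, -0.0588, 0.0929]
ee_rot: [3.013, -0.091, 0.829]
contact_force: [11.8, -0.9, 5.1]
width: 0.227
grip_force: 30.0
```

```bash
python3 pl.py .08 0 .004
```

```text
t 18.1 q [-0.23 -0.58  2.11  0.1   1.08  1.38] tcp [ 0.5347 -0.0588  0.0929] F [11.8 -0.9  5.1] w 20.0 g 30.0
 travel [-0.3 -0.   0.2] twist [-0.  -0.8 -0. ] <-
 travel [-0.3 -0.   0.2] twist [-1.2e+00  1.0e-01  1.8e+02]
```

Contact with the ledge (+11.8 N). I'll ease off, settle onto the plate and release.

{"method": "step_arm", "body": {
  "travel": [
    [0.4,0,0.1],
    [0.5,0,0.2],
    [0.5,0,0.2],
    [0.5,0,0.2],
    [0.5,0,0.2],
    [0.5,0,-4],
    [0.5,0,-9],
    [0.5,0,-13]
  ],
  "twist": [
    [0,0,0],
    [0,0,0],
    [0,0,0],
    [0,0,0],
    [0,0,0],
    [0,0,0],
    [0,0,0],
    [0,0,0]
  ],
  "fingers": [-1,-1,-0.3,-0.3,-0.3,-0.3,-0.3,-0.3]
}}

```text
time: 18.85
tool_pos: [0.4686, -0.0546, 0.2016]
ee_rot: [3.022, -0.092, 0.804]
contact_force: [0.5, -0.2, 0.6]
width: 0.344
grip_force: 0.0
```

```bash
python3 look.py; python3 - <<'E'
from wt import *
go(down(93.2),[.6194,.3124,.07])
im=wrist(0); p=np.loadtxt("plate.txt")
for y in(0,-.06):print(proj(im,pp(p,[[.16,y+.016,.014],[.16,y-.016,.014],[0,y,.014],[0,y+.016,.014]])).round(0))
cv2.imwrite("pics/w8.png",im["color"])
E
```

```text
t 18.9 q [-0.26 -0.79  2.04  0.1   1.38  1.37] tcp [ 0.4686 -0.0546  0.2016] F [ 0.5 -0.2  0.6] w 30.3 g 0.0
wholes
548 [0.6194 0.3124] [ 9.3174e+01 -7.9000e-02  7.8000e-02]
halves
292 [ 0.3937 -0.2938] 170.3 [-0.044  0.035] False
292 [ 0.4007 -0.3686] -170.9 [-0.035  0.044] True
 travel [  4.  -37.6  18.6] twist [ 25.6 -22.8 -94.2] 
 travel [  4.  -37.6  18.6] twist [-22.1 -24.8  81.2] 
[[259. 120.]
 [295. 120.]
 [277. 280.]
 [262. 280.]]
[[327. 120.]
 [363. 120.]
 [335. 280.]
 [320. 280.]]
```

View pics/w8.png

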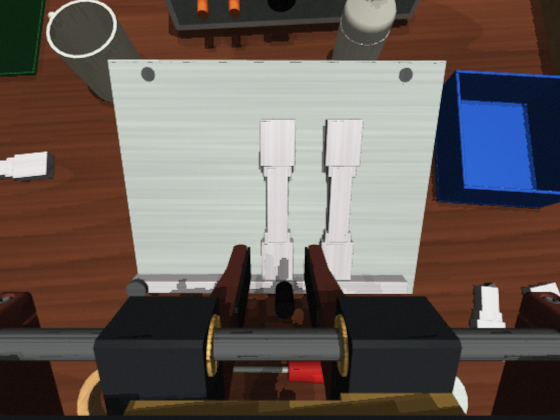

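Both specimens end at v=120, as predicted, and both are seated. Now the third.

{"method": "step_arm", "body": {
  "travel": [
    [0,-5,0],
    [0,-10,2],
    [1,-15,5],
    [2,-20,8],
    [3,-25,11],
    [4,-37.6,13],
    [4,-37.6,13],
    [4,-37.6,13]
  ],
  "twist": [
    [25.6,-22.8,-94.2],
    [25.6,-22.8,-94.2],
    [25.6,-22.8,-94.2],
    [25.6,-22.8,-94.2],
    [25.6,-22.8,-94.2],
    [25.6,-22.8,-94.2],
    [25.6,-22.8,-94.2],
    [25.6,-22.8,-94.2]
  ],
  "fingers": [-0.1,-0.1,-0.1,-0.1,-0.1,-0.1,-0.1,-0.1]
}}

```text
time: 19.75
tool_pos: [0.5899, 0.3096, 0.1065]
ee_rot: [-2.654, -1.653, -0.273]
contact_force: [0.1, -0.1, 0.5]
width: 0.447
grip_force: 0.0
```

```bash
python3 - <<'E'
from h import *
st();go(down(93.2),[.6194,.3124,.07])
E
```

```text
t 19.8 q [0.42 0.12 1.42 0.03 1.43 0.87] tcp [0.5899 0.3096 0.1065] F [ 0.1 -0.1  0.5] w 39.3 g 0.0
 travel [1.  2.2 4. ] twist [  7.2  -7.1 -29.3] <-
 travel [1.  2.2 4. ] twist [ -9.5  -9.7 150.1]
```

{"method": "step_arm", "body": {
  "travel": [
    [1,2.2,2],
    [1,2.2,4],
    [1,2.2,4],
    [1,2.2,4],
    [1,2.2,4]
  ],
  "twist": [
    [7.2,-7.1,-29.3],
    [7.2,-7.1,-29.3],
    [7.2,-7.1,-29.3],
    [7.2,-7.1,-29.3],
    [7.2,-7.1,-29.3]
  ],
  "fingers": [-0.1,-0.1,-0.1,-0.1,-0.1]
}}

```text
time: 20.25
tool_pos: [0.6195, 0.3109, 0.0702]
ee_rot: [-2.163, -2.278, 0.0]
contact_force: [0.1, 0.8, 0.6]
width: 0.448
grip_force: 0.0
```

```bash
python3 - <<'E'
from wt import *
st();go(down(93.2),[.6194,.3124,.004])
im=wrist(0); m=(im["color"].min(2)>120).astype(np.uint8)
print(proj(im,[[.6194-.0558*a,.3124+a,.014] for a in(-.08,0,.08)]).round(0))
n,l,s,c=cv2.connectedComponentsWithStats(m);print([(r[:4].tolist(),r[4]) for r in s[1:] if r[4]>600])
E
```

```text
t 20.2 q [0.42 0.36 1.19 0.   1.59 0.36] tcp [0.6195 0.3109 0.0702] F [0.1 0.8 0.6] w 39.5 g 0.0
 travel [ 0.1 -0.   6.6] twist [-0.  -0.  -0.3] <-
 travel [ 0.1 -0.   6.6] twist [ -0.    0.  179.7] 
[[278. 317.]
 [277. 226.]
 [277. 113.]]
[([253, 114, 49, 205], np.int32(7741)), ([480, 339, 36, 21], np.int32(639))]
```

Blob columns 253-302 and rows 114-319 match the prediction, so I'll grip.

{"method": "step_arm", "body": {
  "travel": [
    [0.1,0,4],
    [0.1,0,6.5],
    [0.1,0,6.5],
    [0.1,0,6.5],
    [0.1,0,6.5],
    [0.1,0,6.5],
    [0.1,0,3],
    [0.1,0,-2]
  ],
  "twist": [
    [0,0,0],
    [0,0,0],
    [0,0,0],
    [0,0,0],
    [0,0,0],
    [0,0,0],
    [0,0,0],
    [0,0,0]
  ],
  "fingers": [-0.1,-0.1,-1,-1,-1,-1,-1,-1]
}}

```text
time: 21.1
tool_pos: [0.6176, 0.3105, 0.09]
ee_rot: [-2.165, -2.274, 0.006]
contact_force: [1.6, 0.3, -1.3]
width: 0.218
grip_force: 30.0
```

```bash
python3 pl.py .1 .06 .08
```

```text
t 21.1 q [0.42 0.35 1.16 0.   1.63 0.37] tcp [0.6176 0.3105 0.09  ] F [ 1.6  0.3 -1.3] w 19.2 g 30.0
 travel [-30.3 -11.6  -7.4] twist [-25.3  22.8  93.8] 
 travel [-30.3 -11.6  -7.4] twist [-22.1 -24.5 -81.6]
```

{"method": "step_arm", "body": {
  "travel": [
    [0,0,-5],
    [0,-2,-10],
    [-3,-4,-14],
    [-7,-6,-16],
    [-11,-8,-16],
    [-16,-10,-16],
    [-21,-11.6,-16],
    [-26,-11.6,-15]
  ],
  "twist": [
    [0,0,0],
    [-4,4,16],
    [-6,6,24],
    [-8,8,32],
    [-11,10,40],
    [-13,12,48],
    [-15,14,56],
    [-17,16,64]
  ],
  "fingers": [-1,-1,-1,-1,-1,-1,-1,-1]
}}

```text
time: 21.9
tool_pos: [0.5151, 0.0514, 0.247]
ee_rot: [2.941, 0.942, 0.556]
contact_force: [1.3, -1.0, -1.4]
width: 0.228
grip_force: 30.0
```

```bash
python3 pl.py .092 .06 .05
```

```text
t 21.9 q [-0.05 -0.45  1.71  0.12  1.55  0.92] tcp [0.5151 0.0514 0.247 ] F [ 1.3 -1.  -1.4] w 20.0 g 30.0
 travel [-5.7  3.3 10.3] twist [-10.3   8.1  36.9] <-
 travel [-5.7  3.3 10.3] twist [ -10.4  -13.3 -142.1]
```

{"method": "step_arm", "body": {
  "travel": [
    [-3,2,1],
    [-5.7,3.3,3],
    [-5.7,3.3,6],
    [-5.7,3.3,10.3],
    [-5.7,3.3,10.3],
    [-5.7,3.3,10.3],
    [-5.7,3.3,10.3]
  ],
  "twist": [
    [-10.3,8.1,36.9],
    [-10.3,8.1,36.9],
    [-10.3,8.1,36.9],
    [-10.3,8.1,36.9],
    [-10.3,8.1,36.9],
    [-10.3,8.1,36.9],
    [-10.3,8.1,36.9]
  ],
  "fingers": [-1,-1,-1,-1,-1,-1,-1]
}}

```text
time: 22.6
tool_pos: [0.5256, 0.0041, 0.1336]
ee_rot: [3.02, -0.078, 0.802]
contact_force: [-0.4, 0.6, -0.1]
width: 0.219
grip_force: 30.0
```

```bash
python3 pl.py .087 .06 .004
```

```text
t 22.6 q [-0.06 -0.62  2.06  0.    1.18  1.56] tcp [0.5256 0.0041 0.1336] F [-0.4  0.6 -0.1] w 19.3 g 30.0
 travel [-0.5  0.2  4.4] twist [-0.1  0.2  0.5] <-
 travel [-0.5  0.2  4.4] twist [  -0.4   -0.2 -179.5]
```

{"method": "step_arm", "body": {
  "travel": [
    [-0.3,0.2,3],
    [-0.3,0.2,4.2],
    [-0.3,0.2,4.5],
    [-0.5,0.2,4.5],
    [-0.9,0.2,4.5],
    [-1.3,0.2,4.5],
    [-1.6,0.2,4.5],
    [-1.6,0.2,4.5]
  ],
  "twist": [
    [0,0,0.5],
    [0,0,0.5],
    [0,0,0.5],
    [0,0,0.5],
    [0,0,0.5],
    [0,0,0.5],
    [0,0,0.5],
    [0,0,0.5]
  ],
  "fingers": [-1,-1,-1,-1,-1,-1,-1,-1]
}}

```text
time: 23.4
tool_pos: [0.5382, 0.0008, 0.0924]
ee_rot: [3.016, -0.094, 0.823]
contact_force: [10.5, 0.4, 4.8]
width: 0.225
grip_force: 30.0
```

```bash
python3 pl.py .08 .06 .004
```

```text
t 23.4 q [-0.06 -0.57  2.11  0.    1.07  1.57] tcp [0.5382 0.0008 0.0924] F [10.5  0.4  4.8] w 19.8 g 30.0
 travel [-0.2 -0.1  0.2] twist [-0.1 -0.5 -0.1] <-
 travel [-0.2 -0.1  0.2] twist [-8.000e-01  1.000e-01  1.799e+02]
```

{"method": "step_arm", "body": {
  "travel": [
    [0.4,0,0.1],
    [0.4,0,0.2],
    [0.4,0,0.2],
    [0.4,0,0.2],
    [0.4,0,0.2],
    [0.5,0,-4],
    [0.5,0,-9],
    [0.5,0,-13]
  ],
  "twist": [
    [0,0,0],
    [0,0,0],
    [0,0,0],
    [0,0,0],
    [0,0,0],
    [0,0,0],
    [0,0,0],
    [0,0,0]
  ],
  "fingers": [-1,-1,-0.3,-0.3,-0.3,-0.3,-0.3,-0.3]
}}

```text
time: 24.2
tool_pos: [0.4727, 0.0048, 0.2021]
ee_rot: [3.023, -0.095, 0.8]
contact_force: [1.6, -0.0, 1.4]
width: 0.353
grip_force: 0.0
```

```bash
python3 look.py; python3 - <<'E'
from wt import *
im=wrist(0); p=np.loadtxt("plate.txt")
for y in(.06,0,-.06):print(proj(im,pp(p,[[.16,y+.016,.014],[.16,y-.016,.014],[0,y,.014],[0,y+.016,.014]])).round(0).tolist())
cv2.imwrite("pics/w9.png",im["color"])
# half grasp mid of the stump/head: along x-ish
go(down(170.3-180),[.3937,-.2938,.12]);go(down(9.2),[.4007,-.3686,.12])
E
```

```text
t 24.2 q [-0.06 -0.78  2.03  0.    1.37  1.57] tcp [0.4727 0.0048 0.2021] F [ 1.6 -0.   1.4] w 31.1 g 0.0
wholes
halves
292 [ 0.3937 -0.2938] 170.3 [-0.044  0.035] False
292 [ 0.4007 -0.3686] -170.9 [-0.035  0.044] True
[[259.0, 121.0], [295.0, 121.0], [278.0, 280.0], [262.0, 280.0]]
[[327.0, 120.0], [363.0, 120.0], [335.0, 280.0], [320.0, 280.0]]
[[394.0, 120.0], [430.0, 120.0], [393.0, 280.0], [378.0, 280.0]]
 travel [-9.8 30.3  4.4] twist [ -1.8 -30.2   6. ] <-
 travel [-9.8 30.3  4.4] twist [  45.5   -2.7 -168. ] 
 travel [-8.8 37.7  5. ] twist [  3.2 -30.2 -12.5] <-
 travel [-8.8 37.7  5. ] twist [-43.8  -4.7 161.8]
```

View pics/w9.png

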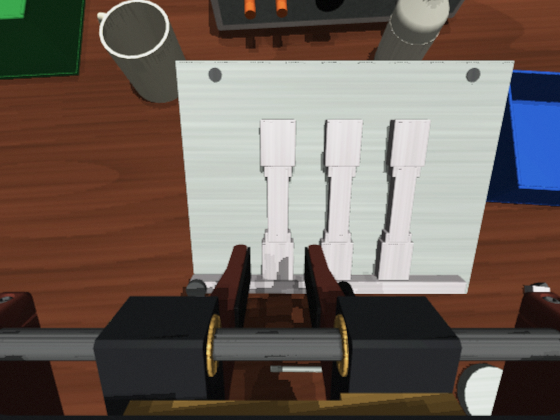

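All three wholes are straight, with upper ends at v=120 and lower ends on the ledge line at v=280. Now the halves.

{"method": "step_arm", "body": {
  "travel": [
    [-9.8,30.3,4.4],
    [-9.8,30.3,4.4],
    [-9.8,30.3,4.4],
    [-9.8,30.3,4.4],
    [-9.8,30.3,4.4],
    [-9.8,30.3,4.4],
    [-9.8,30.3,4.4],
    [-9.8,30.3,4.4]
  ],
  "twist": [
    [-1.8,-30.2,6],
    [-1.8,-30.2,6],
    [-1.8,-30.2,6],
    [-1.8,-30.2,6],
    [-1.8,-30.2,6],
    [-1.8,-30.2,6],
    [-1.8,-30.2,6],
    [-1.8,-30.2,6]
  ],
  "fingers": [0.3,0.3,0.3,0.3,0.3,0.3,0.3,0.3]
}}

```text
time: 25.1
tool_pos: [0.3897, -0.2953, 0.1096]
ee_rot: [-3.128, 0.273, 0.023]
contact_force: [0.5, 0.3, 0.3]
width: 0.648
grip_force: 0.0
```

```bash
cat > hw.py <<'E'
from wt import *
import sys
x,y,a=map(float,sys.argv[1:4]); st()
im=wrist(0); b=(im["color"].min(2)>120).astype(np.uint8); b[285:]=0
d=np.array([np.cos(np.radians(a)),np.sin(np.radians(a)),0])
hx=np.array([x,y,.014]); print("pred head/end",proj(im,[hx,hx-.059*d,hx+.021*d]).round(0).tolist())
n,l,s,c=cv2.connectedComponentsWithStats(b);print([(r[:4].tolist(),r[4]) for r in s[1:] if r[4]>600])
go(down(a),[x,y,.06]);go(down(a),[x,y,.004])
E
python3 hw.py .380 -.2914 170.3
```

```text
t 25.1 q [-0.71 -0.19  1.7  -0.01  1.64  1.03] tcp [ 0.3897 -0.2953  0.1096] F [0.5 0.3 0.3] w 57.0 g 0.0
pred head/end [[275.0, 220.0], [275.0, 152.0], [275.0, 242.0]]
[([0, 0, 147, 202], np.int32(18678)), ([332, 136, 53, 97], np.int32(2958)), ([262, 148, 28, 50], np.int32(929)), ([258, 199, 35, 44], np.int32(1003))]
 travel [-1.  -0.1  5.1] twist [1.200e+00 1.000e-01 1.798e+02] 
 travel [-1.  -0.1  5.1] twist [-0.   0.8 -0.2] 
 travel [-0.9 -0.1 10.7] twist [1.200e+00 1.000e-01 1.798e+02] 
 travel [-0.9 -0.1 10.7] twist [-0.   0.8 -0.2]
```

{"method": "step_arm", "body": {
  "travel": [
    [-1,-0.1,5],
    [-1,-0.1,9],
    [-1,-0.1,10.5],
    [-1,-0.1,10.5],
    [-1,-0.1,10.5],
    [-1,-0.1,10.5],
    [-1,-0.1,10.5],
    [-1,-0.1,6]
  ],
  "twist": [
    [0,0.8,0],
    [0,0.8,0],
    [0,0.8,0],
    [0,0.8,0],
    [0,0.8,0],
    [0,0.8,0],
    [0,0.8,0],
    [0,0.8,0]
  ],
  "fingers": [0.3,0.3,0.3,-1,-1,-1,-1,-1]
}}

```text
time: 25.95
tool_pos: [0.3786, -0.2885, 0.0484]
ee_rot: [-3.126, 0.267, 0.008]
contact_force: [0.2, 0.1, -1.0]
width: 0.357
grip_force: 30.0
```

```bash
python3 - <<'E'
from h import *
st();go(down(-9.7),[.59,-.318,.14]);go(down(-9.7),[.59,-.318,.05])
E
```

```text
t 25.9 q [-0.72 -0.21  1.83  0.    1.53  1.02] tcp [ 0.3786 -0.2885  0.0484] F [ 0.2  0.1 -1. ] w 31.4 g 30.0
 travel [21.3 -0.7 -9.3] twist [-0.2  0.3 -0.1] <-
 travel [21.3 -0.7 -9.3] twist [  0.5   0.3 179.9] 
 travel [21.3 -0.7 -0.3] twist [-0.2  0.3 -0.1] <-
 travel [21.3 -0.7 -0.3] twist [  0.5   0.3 179.9]
```

{"method": "step_arm", "body": {
  "travel": [
    [0,0,-5],
    [3,0,-9],
    [8,0,-9.3],
    [13,0,-9.3],
    [18,-0.7,-9.3],
    [21.3,-0.7,-9.3],
    [21.3,-0.7,-5],
    [21.3,-0.7,-1]
  ],
  "twist": [
    [0,0,0],
    [0,0,0],
    [0,0,0],
    [0,0,0],
    [0,0,0],
    [0,0,0],
    [0,0,0],
    [0,0,0]
  ],
  "fingers": [-1,-1,-1,-1,-1,-1,-1,-1]
}}

```text
time: 26.75
tool_pos: [0.5946, -0.3205, 0.0643]
ee_rot: [3.127, -0.265, 0.011]
contact_force: [-0.3, 0.2, -1.5]
width: 0.358
grip_force: 30.0
```

{"method": "step_arm", "body": {
  "travel": [
    [0,0,1],
    [0,0,1],
    [0,0,1],
    [0,0,1],
    [0,0,1],
    [0,0,-4],
    [0,0,-9],
    [0,0,-9]
  ],
  "twist": [
    [0,0,0],
    [0,0,0],
    [0,0,0],
    [0,0,0],
    [0,0,0],
    [0,0,0],
    [0,0,0],
    [0,0,0]
  ],
  "fingers": [-1,-1,0,0,0,0,0,0]
}}

```text
time: 27.55
tool_pos: [0.5949, -0.3216, 0.1656]
ee_rot: [3.121, -0.267, 0.029]
contact_force: [2.0, -0.4, 0.5]
width: 0.499
grip_force: 0.0
```

```bash
python3 hw.py .4145 -.3664 9.1;python3 - <<'E'
from h import *
go(down(9.1),[.4145,-.3664,.11])
E
```

```text
t 27.6 q [-0.55  0.28  1.13 -0.    1.72  1.2 ] tcp [ 0.5949 -0.3216  0.1656] F [ 2.  -0.4  0.5] w 43.9 g 0.0
pred head/end [[339.0, 335.0], [352.0, 373.0], [334.0, 321.0]]
[([0, 0, 74, 80], np.int32(4939)), ([521, 0, 39, 55], np.int32(1865)), ([277, 110, 50, 24], np.int32(608)), ([0, 121, 156, 63], np.int32(7346)), ([260, 138, 32, 83], np.int32(2070)), ([0, 200, 142, 85], np.int32(8807))]
 travel [-17.1   7.5   9.9] twist [  0.5  -0.8 -18.9] <-
 travel [-17.1   7.5   9.9] twist [ -1.1  -0.7 161.1] 
 travel [-17.2   7.4  15.5] twist [  0.5  -0.8 -18.9] <-
 travel [-17.2   7.4  15.5] twist [ -1.1  -0.7 161.1] 
 travel [-17.    7.5   4.9] twist [  0.5  -0.8 -18.9] <-
 travel [-17.    7.5   4.9] twist [ -1.1  -0.7 161.1]
```

{"method": "step_arm", "body": {
  "travel": [
    [-5,2,0],
    [-10,5,0],
    [-15,7,2],
    [-17,7.5,4.9],
    [-17,7.5,4.9],
    [-17,7.5,4.9]
  ],
  "twist": [
    [0.5,-0.8,-18.9],
    [0.5,-0.8,-18.9],
    [0.5,-0.8,-18.9],
    [0.5,-0.8,-18.9],
    [0.5,-0.8,-18.9],
    [0.5,-0.8,-18.9]
  ],
  "fingers": [0.3,0.3,0.3,0.3,0.3,0.3]
}}

```text
time: 28.2
tool_pos: [0.4106, -0.3645, 0.1027]
ee_rot: [-3.122, -0.247, 0.018]
contact_force: [-0.5, -0.4, 1.5]
width: 0.649
grip_force: 0.0
```

```bash
python3 look.py | tail -4;  python3 hw.py .4145 -.3664 9.1
```

```text
t 28.2 q [-0.79 -0.02  1.56 -0.    1.62  0.63] tcp [ 0.4106 -0.3645  0.1027] F [-0.5 -0.4  1.5] w 57.2 g 0.0
wholes
halves
t 28.2 q [-0.78 -0.02  1.55 -0.    1.62  0.63] tcp [ 0.4123 -0.3651  0.1048] F [-0.1  0.4  0. ] w 57.3 g 0.0
pred head/end [[280.0, 209.0], [280.0, 271.0], [281.0, 185.0]]
[([0, 0, 71, 157], np.int32(9216)), ([198, 0, 152, 46], np.int32(3554)), ([262, 183, 38, 93], np.int32(2860)), ([69, 241, 77, 44], np.int32(2752))]
 travel [0.1 0.1 4.6] twist [-0.3  0.4  0.1] <-
 travel [0.1 0.1 4.6] twist [  -0.7   -0.5 -179.9] 
 travel [ 0.2  0.2 10.2] twist [-0.3  0.4  0.1] <-
 travel [ 0.2  0.2 10.2] twist [  -0.7   -0.5 -179.9]
```

The half's rows (183-276) match the prediction. Gripping.

{"method": "step_arm", "body": {
  "travel": [
    [0.2,0.1,5],
    [0.2,0.1,9],
    [0.2,0.1,10],
    [0.2,0.1,10],
    [0.2,0.1,10],
    [0.2,0.1,10],
    [0.2,0.1,10],
    [0.2,0.1,5]
  ],
  "twist": [
    [0,0,0],
    [0,0,0],
    [0,0,0],
    [0,0,0],
    [0,0,0],
    [0,0,0],
    [0,0,0],
    [0,0,0]
  ],
  "fingers": [0.3,0.3,0.3,-1,-1,-1,-1,-1]
}}

```text
time: 29.1
tool_pos: [0.4104, -0.3623, 0.0481]
ee_rot: [-3.115, -0.249, 0.029]
contact_force: [-0.1, 0.3, -1.3]
width: 0.362
grip_force: 30.0
```

```bash
python3 - <<'E'
from h import *
st();go(down(-7),[.628,-.353,.14]);go(down(-7),[.628,-.353,.055])
E
```

```text
t 29.1 q [-0.78  0.01  1.62 -0.    1.53  0.63] tcp [ 0.4104 -0.3623  0.0481] F [-0.1  0.3 -1.3] w 31.8 g 30.0
 travel [21.5  2.4 -9.6] twist [-0.9  1.1 16.1] <-
 travel [21.5  2.4 -9.6] twist [  -1.6   -1.3 -163.9] 
 travel [21.6  2.5 -1.1] twist [-0.9  1.1 16.1] <-
 travel [21.6  2.5 -1.1] twist [  -1.6   -1.3 -163.9]
```

{"method": "step_arm", "body": {
  "travel": [
    [0,0,-5],
    [3,0,-9],
    [8,1,-9.6],
    [13,1,-9.6],
    [18,2,-9.6],
    [21.5,2.4,-9.6],
    [21.5,2.4,-5.5],
    [21.5,2.4,-1.5]
  ],
  "twist": [
    [0,0,0],
    [-0.9,1.1,8],
    [-0.9,1.1,16.1],
    [-0.9,1.1,16.1],
    [-0.9,1.1,16.1],
    [-0.9,1.1,16.1],
    [-0.9,1.1,16.1],
    [-0.9,1.1,16.1]
  ],
  "fingers": [-1,-1,-1,-1,-1,-1,-1,-1]
}}

```text
time: 29.9
tool_pos: [0.6321, -0.3552, 0.0676]
ee_rot: [3.126, -0.188, 0.02]
contact_force: [-1.0, -0.5, -1.5]
width: 0.363
grip_force: 30.0
```

{"method": "step_arm", "body": {
  "travel": [
    [0,0,0.5],
    [0,0,0.5],
    [0,0,0.5],
    [0,0,0.5],
    [0,0,0.5],
    [0,0,-4],
    [0,0,-9],
    [0,0,-11]
  ],
  "twist": [
    [0,0,0],
    [0,0,0],
    [0,0,0],
    [0,0,0],
    [0,0,0],
    [0,0,0],
    [0,0,0],
    [0,0,0]
  ],
  "fingers": [-1,-1,-0.05,-0.05,-0.05,-0.05,-0.05,-0.05]
}}

```text
time: 30.7
tool_pos: [0.6299, -0.3548, 0.1852]
ee_rot: [3.123, -0.19, 0.028]
contact_force: [0.1, -0.1, 0.5]
width: 0.472
grip_force: 0.0
```

{"method": "step_arm", "body": {
  "travel": [
    [-5,4,0],
    [-10,8,0],
    [-15,12,0],
    [-18,14,0],
    [-20,15,0],
    [-20,15,0]
  ],
  "twist": [
    [0,0,0],
    [0,0,0],
    [0,0,0],
    [0,0,0],
    [0,0,0],
    [0,0,0]
  ],
  "fingers": [0,0,0,0,0,0]
}}

```text
time: 31.3
tool_pos: [0.4069, -0.4819, 0.178]
ee_rot: [3.124, -0.201, 0.014]
contact_force: [-0.0, 0.6, 0.5]
width: 0.504
grip_force: 0.0
```

```bash
python3 - <<'E'
from wt import *
st(); im=manip.get_image("top"); cv2.imwrite("pics/end.png",cv2.resize(im["color"][90:320,110:460],None,fx=2.2,fy=2.2,interpolation=cv2.INTER_CUBIC))
E
```

```text
t 31.3 q [-0.92  0.16  1.24 -0.    1.73  0.78] tcp [ 0.4069 -0.4819  0.178 ] F [-0.   0.6  0.5] w 44.3 g 0.0
```

View pics/end.png

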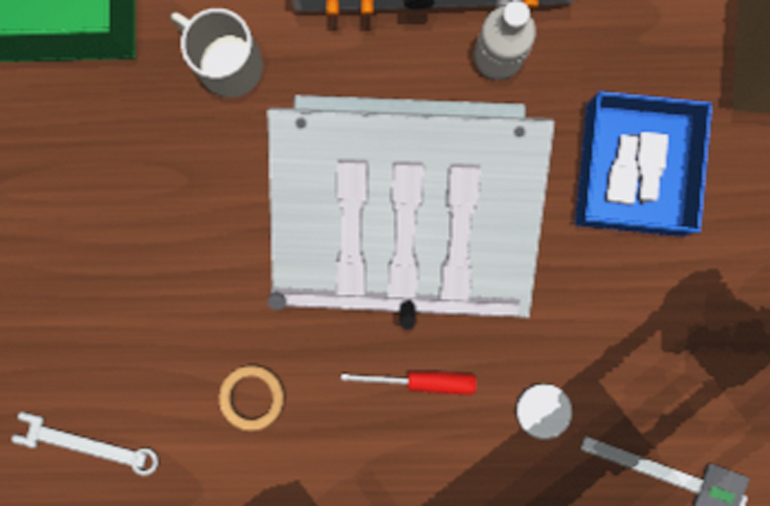

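All three wholes stand straight against the ledge, at u=351, 407 and 462. Both halves lie in the bin near (640,167), and the ledge is home with the other things on the bench undisturbed.

```bash
python3 -c "
from rig import manip
print(manip.sign_off())"
```

```text
the job is handed in; nothing more can be done
None
```

The job is handed in at about 31 s: the ledge is swung home against its stop, the three whole specimens present lie straight up the slope against it, both broken halves are in the blue bin, and nothing else was moved (the hand-in returned no verdict).

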